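# Scan the label of a lamp housing

### The arm

A 6-joint arm with a two-finger parallel gripper is mounted at the origin on the work surface. World frame = base frame: x ahead of the robot, y to its left, z up, the work surface at z = 0. Lengths are in m, angles in rad, forces in N, time in s.
With the tool pointing down it reaches from about 0.3 to 0.775 m from the base axis. Payload 14.6 kg.
Tool frame: the origin (TCP) lies midway between the tips of the shut fingers; the grasp point (between the pads) lies 19 mm behind it (tcp_to_grasp is the distance from the TCP to the grasp point, in m); z points along the fingers, y is the line along which they close (so a half turn about z gives the same grasp; the last joint's range is limited). The gripper opens to 94 mm and grips with 3 to 60 N. Pads are 16 mm wide; open, the fingers measure 119 mm over their backs; the gripper's body (75 mm by 177 mm) begins 78 mm behind the grasp point.
Start: joints at [-1.276, 0.3, 1.521, -0, 1.321, -0.067], TCP at [0.195, -0.514, 0.168] pointing down, gripper open.
Joint ranges: [-3.03, 3.03], [-0.79, 2.21], [0.23, 2.52], [-1.04, 4.18], [0, 3.07], [-2.55, 2.55]. Speed limits (rad/s): [2.22, 2.22, 2.57, 3.14, 3.14, 3.14].

### API

Orientations are given as [roll, pitch, yaw] about the fixed x, y, z axes, in that order (R = Rz(yaw) Ry(pitch) Rx(roll)).
In Python, from station import * gives the robot as it stands.
- The arm moves only by the tool send_rows, never from a script. Its argument "motion" is a list of rows, each a list of 3 entries, a list of its own where there are three numbers: the shift along the tool's x, y, z in units of 0.03 m (1.0 is 0.03 m), then the turn, a rotation vector about the tool's x, y, z in units of 0.12 rad (1.0 is 0.12 rad), then the opening, from -1 (shut) to 1 (fully open). In form: [[[x, y, z], [rx, ry, rz], grip], ...]. A call has 1 to 12 rows; each row shifts and turns the commanded pose from where the row before left it, along the tool's axes as they then stand; what a row does not reach is not made up. A row lasts 1/10 s, in which the tool goes at most 50 mm and 8.59 degrees, less where a joint would pass 70% of its speed; a pose out of reach is approached as far as the arm can. A call with a number of a shift or a turn outside -1 to 1 is refused whole. A call with a gripper value outside its range is refused whole. The fingers move at their own pace and stop on an object; "squeeze" is the grip in N (left out, the last holds). Time passes only in rows, so rows that do not move let the fingers close. It gives the time, the measured TCP pose, the force, the opening and the grip force at its end, in the units of the state.
- get_obs(): the state, without advancing time (a new reading comes with each control period).
- camera(name): name is "scene" or "top"; returns a dict with "pixels" (420x560x3 uint8, red, green, blue), "depth" (420x560 float32, m along the optical axis (not along the pixel's ray), 0 where there is no reading), "fx", "fy", "cx", "cy" (pixels), "dist" ([k1, k2, p1, p2, k3] as OpenCV has them; the pictures are not rectified), "rvec" (rotation vector, rad) and "tvec" (3), from world to camera coordinates, as OpenCV has them. Camera axes: x right, y down, z forward; pixel columns grow to the right and rows downward; lengths in m; the calibration is good to about 2 mm. A picture is of the moment at which its call begins.
- hand_in(): hands the job in; it is judged then, once.
The state is a dict: "time_s": time; "qpos": joint angles; "joint_vel": joint speeds; "tau": joint torques, N m; "ee_pos": TCP position; "eef_rot": TCP orientation; "force": force on the tool from outside, world axes, zero at the start; "moment": the same for the moment, N m; "grip_width": finger opening in m; "grip_force": force on a finger pad.
Only numpy, scipy, OpenCV 4.12 (cv2) and the standard library are available. Lean on these libraries where they do the work, as an engineer would, in place of code of your own. Each camera call takes 0.05 s, during which the arm holds its last target. There are 200 camera calls.

### The job

Lift the wand scanner out of its holder and lay it flat in the middle of the rubber mat, letting go of it; then take it again in a way that lets you point its window down at the middle of the barcode label on the tilted lamp housing: aim roughly square-on (within 30 degrees) and 5 to 20 cm away, and hold it steady there for a good second. Finally lay the scanner flat in the middle of the mat again and let go. Do not touch the lamp housing with anything, do not drop the scanner, and leave the blue tub and the red can where they are.

Things in the scene. Friction and masses are not known exactly. Their poses are not given: they have to be found in the camera images.
- scanner: Wand barcode scanner, 180 mm long, 0.24 kg: straight grey handle 34 mm wide, 34 high (x -90 to +40 mm) with black butt; orange head 54 wide, 36 high (x +40 to +90 mm), black window in its end. Origin: centre of its flat underside; x along the wand out of the window (aiming direction), y across, z to the top side (blue button). It starts leaning in the holder, window up.
- scanner_window (a point): Centre of the scanner's black window, at x = 90, z = 18 mm in the scanner's frame; its axes are the scanner's.
- scanner_grip (a point): Middle of the handle, a good place to grip across its sides: x = -30, z = 17 mm in the scanner's frame; its axes are the scanner's.
- holder: Fixed holder: steel foot 140 x 90 x 12 mm; yellow spine 22 mm wide rising at 50 degrees towards its +x; yellow ledge 54 mm wide at the spine's foot; two cheeks, 51 mm over all, beside the scanner's lowest 22 mm only. The scanner's underside lies on the spine, its butt on the ledge, its origin at x 13, z 99 mm of the holder; it lifts straight out. Origin: centre of the foot's underside, z up.
- mat: Black rubber mat fixed on the bench, 220 (x) x 220 (y) x 4 mm thick. Origin: centre of its underside; top at z = 4 mm. A second, unlabelled lamp housing (62 mm high, 130 wide) lies fixed on the bench beyond it, from about 170 mm past the mat centre on, in +x.
- lamp: Grey street-lamp housing fixed on a blue and dark steel stand, tilted 25 degrees, low end (60 mm spigot) to its -x. Lid 150 x 130 mm with the label in its middle; it reaches from x -135 to +195 mm, 150 mm wide with the stand, highest point 205 mm. Origin: on the bench below the middle of the lid, z up.
- label: White barcode label with black bars, 54 (x) x 74 (y) mm, on the lid of the tilted lamp housing about 126 mm above the bench. Origin: its centre. z points out of the label (65 degrees up, leaning to the lamp's -x), x up the slope, y across.
- screw_tub: Loose blue open tub 80 x 60 x 45 mm, bystander. Origin: centre of its underside.
- spray_can: Loose red can, 60 mm diameter, 160 mm high, upright, bystander. Origin: centre of its underside.
Mind the look-alikes: they are no part of the job. There is more than one size of the scanner; the one meant has the size given above.

How it is judged:
By the outcome, as a careful person would: the job done as asked, in the order asked, and still so for the second after the job is handed in, with the robot touching nothing.
It also fails if it takes over 69 s, if anything falls off the work surface, if the arm or the gripper's body presses on something with over 40 N, if the wrist force passes 120 N, or if a joint passes its speed limit or range.

## Working session

There is one attempt and no reset: what is moved stays moved. The work goes in short steps, Python scripts to look and compute and a tool call to move; the robot and the scene stay as the last step left them, time stands still between calls to the robot, and variables do not carry over. Pictures are saved under pics/ and viewed, at most 10 in all, crops included, and the job is handed in when it is done.

Besides the shell and the picture viewer there is one more tool, called after "Call:" as name(argument=value, ...), one argument or row to a line, values as JSON. send_rows: Moves the arm, as the interface text tells. Its arguments: {"type":"object","properties":{"motion":{"type":"array"},"squeeze":{"type":"number"}},"required":["motion"]}

```bash
ls; mkdir -p pics; cat > h.py <<'E'
from station import *
import numpy as np, cv2, pickle
def snap():
    d={n:camera(n) for n in("scene","top")}
    pickle.dump(d,open("cams.pkl","wb")); return d
def load(): return pickle.load(open("cams.pkl","rb"))
def pts(c):
    h,w=c["depth"].shape
    K=np.array([[c["fx"],0,c["cx"]],[0,c["fy"],c["cy"]],[0,0,1.]])
    u,v=np.meshgrid(np.arange(w),np.arange(h))
    n=cv2.undistortPoints(np.stack([u,v],-1).reshape(-1,1,2).astype(np.float32),K,np.array(c["dist"],float)).reshape(h,w,2)
    z=c["depth"]; X=np.dstack([n[...,0]*z,n[...,1]*z,z])
    R=cv2.Rodrigues(np.array(c["rvec"],float))[0]
    P=(X-np.array(c["tvec"],float).ravel())@R
    P[z==0]=np.nan
    return P
E
python3 - <<'E'
from h import *
d=snap()
for n,c in d.items():
    cv2.imwrite(f"pics/{n}0.png",c["pixels"][...,::-1])
    R=cv2.Rodrigues(np.array(c["rvec"],float))[0]; print(n,-R.T@np.array(c["tvec"]).ravel(),R[2],c["fx"],(c["depth"]==0).mean())
print(get_obs())
E
```

```text
pics
scene [1.31975212 0.49769556 0.84565077] [-0.6562029  -0.41139179 -0.6325777 ] 392.2337059046067 0.004043367346938775
top [0.47880919 0.01111812 1.43502919] [ 0.0605463  -0.01349282 -0.99807419] 483.70488153374333 0.004421768707482994
{'time_s': 0.1, 'qpos': array([-1.27562606e+00,  3.00390187e-01,  1.52146019e+00,  6.48799003e-06,
        1.32070165e+00, -6.65996149e-02]), 'joint_vel': array([-0.00037234, -0.00107512, -0.00080895, -0.00027544, -0.00051582,
        0.00075207]), 'tau': array([ 5.52449983e-04, -5.32644761e+01, -3.53288734e+01,  7.09023373e-02,
        2.35253636e-02, -5.58266095e-05]), 'ee_pos': array([ 0.19458883, -0.51416302,  0.16778187]), 'eef_rot': array([-3.14063583e+00, -7.01169967e-05,  3.61768234e-01]), 'force': array([-0.77373379, -0.00712774,  0.87057147]), 'moment': array([0.02164952, 0.07695959, 0.00812022]), 'grip_force': 0.0, 'grip_width': 0.09396830837418761}
```

View pics/scene0.png

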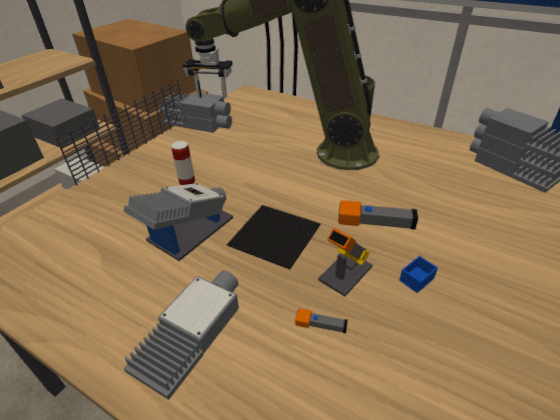

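View pics/top0.png

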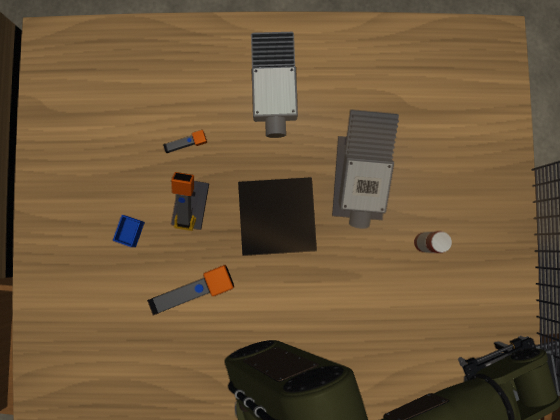

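Top view: the candidates for the scanner are the one leaning in the holder (183,200), a large one flat on the bench (190,290) and a small one flat on the bench (186,141). In the scene view they are at (347,245), (378,215) and (321,320). By the description it is the one in the holder. The mat is at top (278,216), the label at (368,187), the tub at (129,231), the can at (435,242), and the second lamp at (275,90).

```bash
python3 - <<'E'
from h import *
d=load()
for n,c in d.items(): print(n,{k:np.round(c[k],4) for k in("cx","cy","dist")})
hs={n:cv2.cvtColor(c["pixels"],cv2.COLOR_RGB2HSV) for n,c in d.items()}
P={n:pts(c) for n,c in d.items()}
def show(n,name,m,box):
    u0,v0,u1,v1=box; mm=np.zeros_like(m); mm[v0:v1,u0:u1]=m[v0:v1,u0:u1]
    p=P[n][mm]; p=p[~np.isnan(p[:,0])]
    mn,mx,md=p.min(0),p.max(0),np.median(p,0)
    r=cv2.minAreaRect(p[:,:2].astype(np.float32))
    print(n,name,len(p),np.round([mn,mx,md],3).tolist(),"rect",np.round(r[0],3),np.round(r[1],3),round(r[2],1))
    return p
def col(n,h0,h1,s=100,v=60): x=hs[n]; return (x[...,0]>=h0)&(x[...,0]<=h1)&(x[...,1]>=s)&(x[...,2]>=v)
T="top";S="scene"
show(T,"orange",col(T,3,14,190,120),(165,165,205,205))
show(S,"orange",col(S,3,14,190,120),(325,225,358,258))
show(T,"yellow",col(T,20,32,150,120),(165,190,205,240))
show(S,"yellow",col(S,20,32,150,120),(335,230,375,275))
show(T,"bluebtn",col(T,105,125,120,60),(170,185,200,215))
g=(hs[T][...,1]<90)&(hs[T][...,2]<130)
p=show(T,"grey",g,(168,170,212,240))
show(T,"foot",g&(P[T][...,2]<.03)&(P[T][...,2]>.006),(160,170,220,245))
show(S,"foot",(P[S][...,2]<.03)&(P[S][...,2]>.006),(310,245,380,300))
m=(hs[T][...,2]<50); show(T,"mat",m,(230,170,325,262))
m=(hs[S][...,2]<50); show(S,"mat",m,(222,200,325,268))
show(T,"tub",col(T,105,125,120,60),(105,205,155,255))
show(T,"can",col(T,0,8,120,60)|col(T,172,179,120,60)|((hs[T][...,2]>170)&(hs[T][...,1]<40)),(410,225,460,260))
b=(hs[T][...,2]<60)
show(T,"labelbars",b,(352,175,385,200))
lid=(hs[T][...,1]<60)&(hs[T][...,2]>130)
p=show(T,"lid",lid,(335,155,400,220))
def plane(p):
    c=np.median(p,0); q=p[np.abs(p[:,2]-c[2])<.05]; u,s,v=np.linalg.svd(q-q.mean(0)); nn=v[2]*np.sign(v[2,2]); print(" plane",q.mean(0).round(4),nn.round(3), s.round(3)); return nn
plane(p)
show(T,"lamp",P[T][...,2]>.02,(325,100,402,235))
big=cv2.resize(d[T]["pixels"][150:250,110:230],None,fx=4,fy=4,interpolation=cv2.INTER_CUBIC)
b2=cv2.resize(d[S]["pixels"][215:305,295:395],None,fx=4,fy=4,interpolation=cv2.INTER_CUBIC)
o=np.zeros((400,880,3),np.uint8);o[:400,:480]=big;o[:360,480:]=b2
o=cv2.resize(o,(800,364));cv2.imwrite("pics/crop1.png",o[...,::-1])
E
```

```text
scene {'cx': np.float64(280.9172), 'cy': np.float64(207.7625), 'dist': array([0.0026, 0.    , 0.    , 0.    , 0.    ])}
top {'cx': np.float64(279.4341), 'cy': np.float64(214.2733), 'dist': array([-0.087,  0.   ,  0.   ,  0.   ,  0.   ])}
top orange 56 [[0.638, 0.221, 0.167], [0.669, 0.274, 0.195], [0.643, 0.249, 0.189]] rect [0.653 0.248] [0.05  0.027] 79.4
scene orange 119 [[0.632, 0.22, 0.165], [0.674, 0.275, 0.19], [0.659, 0.253, 0.178]] rect [0.65  0.248] [0.051 0.043] 81.0
top yellow 11 [[0.525, 0.241, 0.049], [0.56, 0.292, 0.065], [0.551, 0.244, 0.058]] rect [0.535 0.26 ] [0.029 0.058] 26.6
scene yellow 106 [[0.491, 0.238, -0.002], [0.642, 0.294, 0.124], [0.565, 0.283, 0.051]] rect [0.569 0.272] [0.026 0.156] 72.8
top bluebtn 32 [[0.593, 0.25, 0.129], [0.606, 0.266, 0.151], [0.598, 0.258, 0.141]] rect [0.599 0.258] [0.015 0.014] 51.0
top grey 1078 [[0.524, 0.203, -0.003], [0.668, 0.312, 0.19], [0.589, 0.242, 0.016]] rect [0.6   0.256] [0.091 0.14 ] 79.6
top foot 612 [[0.524, 0.203, 0.006], [0.666, 0.312, 0.029], [0.601, 0.232, 0.013]] rect [0.599 0.256] [0.091 0.138] 79.6
scene
[... 363 characters left out ...]
.6
top tub 494 [[0.475, 0.396, -0.003], [0.565, 0.474, 0.055], [0.52, 0.441, 0.008]] rect [0.52  0.441] [0.074 0.083] 72.2
top can 29 [[0.451, -0.433, 0.114], [0.505, -0.408, 0.153], [0.471, -0.414, 0.148]] rect [ 0.477 -0.419] [0.054 0.023] 4.5
top labelbars 17 [[0.62, -0.265, 0.124], [0.646, -0.228, 0.137], [0.631, -0.248, 0.13]] rect [ 0.633 -0.247] [0.036 0.026] 72.6
top lid 899 [[0.572, -0.307, 0.094], [0.698, -0.186, 0.158], [0.624, -0.253, 0.123]] rect [ 0.635 -0.246] [0.113 0.121] 84.1
 plane [ 0.6295 -0.2483  0.1255] [-0.418  0.038  0.907] [1.212 0.991 0.077]
top lamp 5216 [[0.52, -0.328, 0.021], [0.841, -0.175, 0.198], [0.688, -0.245, 0.141]] rect [ 0.678 -0.246] [0.136 0.317] 84.2
```

View pics/crop1.png

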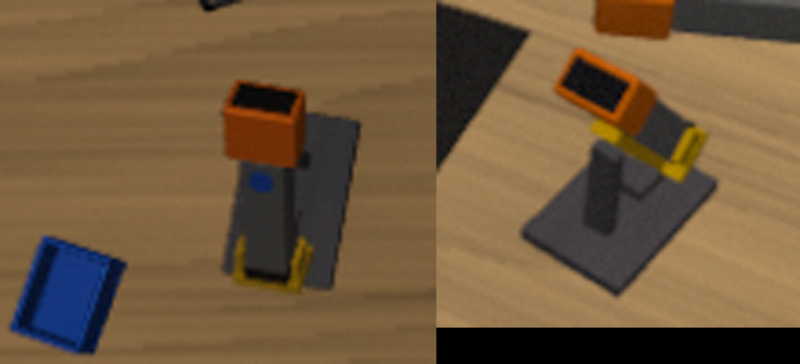

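The crop confirms it: a grey handle with a blue button at (262,182), the orange head at (265,120) with the black window up, and yellow cheeks at (272,265). This is the medium one, in the holder. Next I write the planning helper and go.

```bash
cat >> h.py <<'E'
from scipy.spatial.transform import Rotation as Ro
def scan_frame(yaw,pitch):
    "axes of a scanner with heading yaw, window raised by pitch"
    return Ro.from_euler("ZY",[yaw,-pitch]).as_matrix()
def tool_for(Rs,o,gx,gz,phi,back=0.):
    "TCP pose gripping scanner frame (o,Rs) at gx,gz, tool z tilted phi from -z_s to x_s"
    z=-np.cos(phi)*Rs[:,2]+np.sin(phi)*Rs[:,0]; y=-Rs[:,1]; x=np.cross(y,z)
    R=np.c_[x,y,z]; return np.array(o)+Rs@[gx,0,gz]+(.019-back)*z, R
def wrist(R,j1,A):
    e=Ro.from_matrix(Ro.from_euler("ZY",[j1,A]).as_matrix().T@R).as_euler("ZYZ")
    if e[0]<-1.04 or e[0]>4.18: e[0]+=0
    return np.round([e[0],e[1],(e[2]-np.pi/2+np.pi)%(2*np.pi)-np.pi],2)
def plan(start,goal,n=None):
    (p0,R0),(p1,R1)=start,goal
    r=Ro.from_matrix(R0.T@R1).as_rotvec(); d=R0.T@(p1-p0)
    for k in ([n] if n else range(1,80)):
        E=Ro.from_rotvec(r/k); S=sum((E**i).as_matrix() for i in range(k)); t=np.linalg.solve(S,d)
        if n or (abs(t).max()<=.03 and abs(r/k).max()<=.12): break
    print(k,"rows",np.round(t/.03,3).tolist(),np.round(r/k/.12,3).tolist())
def now():
    o=get_obs(); return np.array(o["ee_pos"]),Ro.from_euler("xyz",o["eef_rot"]).as_matrix()
def down(p,yaw): return np.array(p),Ro.from_euler("xyz",[np.pi,0,yaw]).as_matrix()
D=np.deg2rad
HS=(scan_frame(D(-10.2),D(50)),[.6133,.2527,.099])
E
python3 - <<'E'
from h import *
pre=tool_for(*HS,-.015,.025,D(-20),.12); g=tool_for(*HS,-.015,.025,D(-20))
print(pre[0],g[0]); 
for A in(1.5,2.0): print(wrist(g[1],.38,A))
a=down([.36,-.15,.42],.1); b=down([.40,.18,.40],-.1)
plan(now(),a); plan(a,b); plan(b,pre); plan(pre,g)
E
```

```text
[0.53526025 0.26674157 0.19104759] [0.59431199 0.25611648 0.08712454]
[-0.29  1.2   2.17]
[-0.41  0.73  2.38]
11 rows [0.754, -0.954, -0.764] [-0.001, 0.0, 0.198]
12 rows [0.119, -0.917, 0.056] [0.0, -0.0, 0.139]
8 rows [0.303, -0.439, 0.973] [-0.021, 0.545, 0.079]
5 rows [0.0, 0.0, 0.8] [0.0, 0.0, 0.0]
```

```bash
sed -i 's/y=-Rs\[:,1\]; x=/y=Rs[:,1]; x=/' h.py
python3 - <<'E'
from h import *
pre=tool_for(*HS,-.015,.025,D(-20),.12); g=tool_for(*HS,-.015,.025,D(-20))
for A in(1.5,2.0): print(wrist(g[1],.38,A))
a=down([.36,-.15,.42],1.68); b=down([.40,.18,.40],2.8)
plan(now(),a,12); plan(a,b,12); plan(b,pre)
E
```

```text
[-0.29  1.2  -0.97]
[-0.41  0.73 -0.76]
12 rows [1.176, -0.213, -0.7] [-0.001, -0.0, -0.915]
12 rows [0.717, 0.658, 0.056] [0.0, 0.0, -0.778]
8 rows [-0.24, 0.487, 0.964] [-0.045, -0.544, -0.166]
```

Call:
send_rows(
  motion=[
    [[1.0,-0.2,-0.7],[0,0,-0.9],1],
    [[1.0,-0.2,-0.7],[0,0,-0.9],1],
    [[1.0,-0.2,-0.7],[0,0,-0.9],1],
    [[1.0,-0.2,-0.7],[0,0,-0.9],1],
    [[1.0,-0.2,-0.7],[0,0,-0.9],1],
    [[1.0,-0.2,-0.7],[0,0,-0.9],1],
    [[1.0,-0.2,-0.7],[0,0,-0.9],1],
    [[1.0,-0.2,-0.7],[0,0,-0.9],1],
    [[1.0,-0.2,-0.7],[0,0,-0.9],1],
    [[1.0,-0.2,-0.7],[0,0,-0.9],1],
    [[1.0,-0.2,-0.7],[0,0,-0.9],1],
    [[1.0,-0.2,-0.7],[0,0,-0.9],1],
  ],
)

```text
time_s: 1.3
ee_pos: [0.3332, -0.2003, 0.4207]
eef_rot: [-3.141, -0.001, 1.662]
force: [0.4, -0.5, -1.6]
grip_width: 0.094
grip_force: 0.0
```

```bash
python3 - <<'E'
from h import *
o=get_obs(); print(o["time_s"],np.round(o["qpos"],2),np.round(o["ee_pos"],3),np.round(o["eef_rot"],3))
pre=tool_for(*HS,-.015,.025,D(-20),.12);b=down([.40,.18,.40],2.8)
plan(now(),b,12); plan(b,pre)
E
```

```text
1.3 [-0.64 -0.13  1.41  0.    1.86 -0.73] [ 0.333 -0.2    0.421] [-3.141e+00 -1.000e-03  1.662e+00]
12 rows [0.799, 0.802, 0.058] [-0.0, -0.001, -0.79]
8 rows [-0.24, 0.487, 0.964] [-0.045, -0.544, -0.166]
```

Call:
send_rows(
  motion=[
    [[0.8,0.8,0.06],[0,0,-0.8],1],
    [[0.8,0.8,0.06],[0,0,-0.8],1],
    [[0.8,0.8,0.06],[0,0,-0.8],1],
    [[0.8,0.8,0.06],[0,0,-0.8],1],
    [[0.8,0.8,0.06],[0,0,-0.8],1],
    [[0.8,0.8,0.06],[0,0,-0.8],1],
    [[0.8,0.8,0.06],[0,0,-0.8],1],
    [[0.8,0.8,0.06],[0,0,-0.8],1],
    [[0.8,0.8,0.06],[0,0,-0.8],1],
    [[0.8,0.8,0.06],[0,0,-0.8],1],
    [[0.8,0.8,0.06],[0,0,-0.8],1],
    [[0.8,0.8,0.06],[0,0,-0.8],1],
  ],
)

```text
time_s: 2.5
ee_pos: [0.3983, 0.1794, 0.3982]
eef_rot: [-3.141, -0.001, 2.814]
force: [0.3, -0.0, -0.4]
grip_width: 0.0939
grip_force: 0.0
```

```bash
python3 - <<'E'
from h import *
o=get_obs(); print(o["time_s"],np.round(o["qpos"],2),np.round(o["ee_pos"],3),np.round(o["eef_rot"],3))
pre=tool_for(*HS,-.015,.025,D(-20),.12)
plan(now(),pre,8)
E
```

```text
2.5 [ 0.34 -0.02  1.37 -0.    1.8  -0.9 ] [0.398 0.179 0.398] [-3.141e+00 -1.000e-03  2.814e+00]
8 rows [-0.252, 0.489, 0.958] [-0.041, -0.545, -0.152]
```

Call:
send_rows(
  motion=[
    [[-0.25,0.49,0.96],[-0.04,-0.545,-0.15],1],
    [[-0.25,0.49,0.96],[-0.04,-0.545,-0.15],1],
    [[-0.25,0.49,0.96],[-0.04,-0.545,-0.15],1],
    [[-0.25,0.49,0.96],[-0.04,-0.545,-0.15],1],
    [[-0.25,0.49,0.96],[-0.04,-0.545,-0.15],1],
    [[-0.25,0.49,0.96],[-0.04,-0.545,-0.15],1],
    [[-0.25,0.49,0.96],[-0.04,-0.545,-0.15],1],
    [[-0.25,0.49,0.96],[-0.04,-0.545,-0.15],1],
    [[0,0,0],[0,0,0],1],
    [[0,0,0],[0,0,0],1],
  ],
)

```text
time_s: 3.5
ee_pos: [0.5355, 0.2648, 0.1913]
eef_rot: [-3.141, 0.522, 2.957]
force: [0.3, 0.2, 0.4]
grip_width: 0.094
grip_force: 0.0
```

```bash
python3 - <<'E'
from h import *
o=get_obs(); print(o["time_s"],np.round(o["qpos"],2),np.round(o["ee_pos"],3),np.round(o["eef_rot"],3))
g=tool_for(*HS,-.015,.025,D(-20))
plan(now(),g,10)
d=snap(); cv2.imwrite("pics/p3.png",cv2.resize(d["scene"]["pixels"][150:310,250:430],None,fx=3,fy=3,interpolation=cv2.INTER_CUBIC)[...,::-1])
E
```

```text
3.5 [ 0.58  0.17  1.73 -0.45  0.9  -0.59] [0.536 0.265 0.191] [-3.141  0.522  2.957]
10 rows [0.002, 0.007, 0.4] [-0.003, -0.001, -0.005]
```

View pics/p3.png

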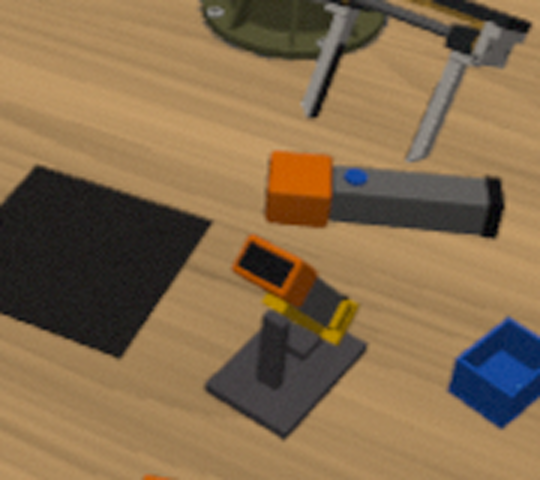

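The open fingers, with tips at crop (312,110) and (418,155), straddle the line to the handle at (320,310). I descend along the tool axis.

Call:
send_rows(
  motion=[
    [[0,0.01,0.5],[0,0,0],1],
    [[0,0.01,0.5],[0,0,0],1],
    [[0,0.01,0.5],[0,0,0],1],
    [[0,0.01,0.5],[0,0,0],1],
    [[0,0.01,0.5],[0,0,0],1],
    [[0,0.01,0.5],[0,0,0],1],
    [[0,0.01,0.5],[0,0,0],1],
    [[0,0.01,0.5],[0,0,0],1],
    [[0,0,0],[0,0,0],1],
    [[0,0,0],[0,0,0],0],
  ],
  squeeze=15,
)

```text
time_s: 4.6
ee_pos: [0.5956, 0.2563, 0.087]
eef_rot: [-3.141, 0.524, 2.957]
force: [0.1, 0.4, 0.1]
grip_width: 0.0888
grip_force: 0.0
```

```bash
python3 - <<'E'
from h import *
g=tool_for(*HS,-.015,.025,D(-20))
plan(now(),g,1); 
d=snap(); cv2.imwrite("pics/p4.png",np.hstack([cv2.resize(d["scene"]["pixels"][170:290,290:410],None,fx=3.3,fy=3.3,interpolation=cv2.INTER_CUBIC),cv2.resize(d["top"]["pixels"][150:270,130:250],None,fx=3.3,fy=3.3,interpolation=cv2.INTER_CUBIC)])[...,::-1])
E
```

```text
1 rows [0.033, -0.013, -0.025] [-0.031, 0.002, -0.046]
```

View pics/p4.png

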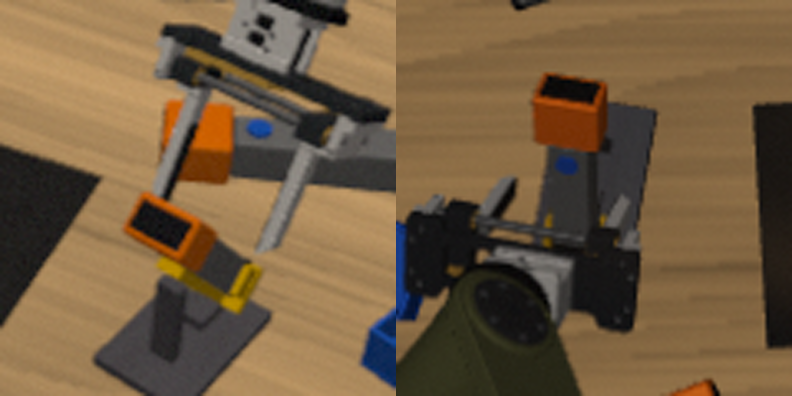

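The handle at (567,200) in the right panel lies midway between the fingertips at (505,190) and (620,215). I close.

Call:
send_rows(
  motion=[
    [[0,0,0],[0,0,0],-1],
    [[0,0,0],[0,0,0],-1],
    [[0,0,0],[0,0,0],-1],
    [[0,0,0],[0,0,0],-1],
    [[0,0,0],[0,0,0],-1],
    [[0,0,0],[0,0,0],-1],
    [[0,0,0],[0,0,0],-1],
    [[0,0,0],[0,0,0],-1],
  ],
  squeeze=15,
)

```text
time_s: 5.5
ee_pos: [0.5955, 0.2563, 0.0871]
eef_rot: [-3.141, 0.524, 2.957]
force: [-0.1, -0.1, 0.6]
grip_width: 0.0173
grip_force: 0.0
```

```bash
python3 - <<'E'
from h import *
d=snap(); cv2.imwrite("pics/p5.png",np.hstack([cv2.resize(d["scene"]["pixels"][170:290,290:410],None,fx=3.3,fy=3.3,interpolation=cv2.INTER_CUBIC),cv2.resize(d["top"]["pixels"][150:270,130:250],None,fx=3.3,fy=3.3,interpolation=cv2.INTER_CUBIC)])[...,::-1])
print(get_obs()["grip_width"])
P=pts(d["top"]); hs=cv2.cvtColor(d["top"]["pixels"],cv2.COLOR_RGB2HSV)
# profile down the scanner in the top view
for v in range(168,206,3):
    u=int(183+ (v-190)*-0.0); print(v,u,P[v,u].round(3),hs[v,u])
E
```

```text
0.009376634599432367
168 183 [ 0.708  0.28  -0.004] [ 17 127 130]
171 183 [ 0.698  0.279 -0.002] [ 17 128 135]
174 183 [0.663 0.246 0.175] [ 10 189  31]
177 183 [0.655 0.245 0.182] [158 102  10]
180 183 [0.646 0.244 0.186] [ 11 211  58]
183 183 [0.638 0.244 0.19 ] [ 11 245 123]
186 183 [0.631 0.245 0.18 ] [ 11 240 123]
189 183 [0.624 0.247 0.17 ] [ 11 236 122]
192 183 [0.618 0.249 0.158] [ 11 238 121]
195 183 [0.611 0.251 0.149] [13 58 70]
198 183 [0.603 0.252 0.142] [111 199  91]
201 183 [0.596 0.253 0.136] [111 215  89]
204 183 [0.588 0.255 0.128] [15 10 50]
```

View pics/p5.png

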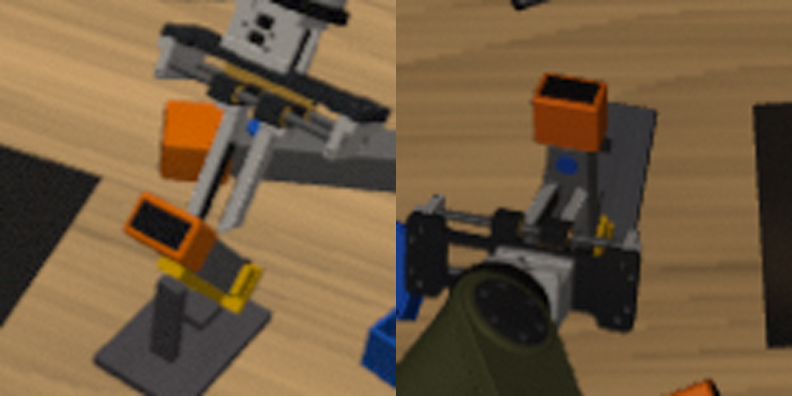

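```bash
python3 - <<'E'
from h import *
d=load()
def proj(n,X):
    c=d[n];K=np.array([[c["fx"],0,c["cx"]],[0,c["fy"],c["cy"]],[0,0,1.]])
    return cv2.projectPoints(np.array(X,float).reshape(-1,3),np.array(c["rvec"],float),np.array(c["tvec"],float),K,np.array(c["dist"],float))[0].reshape(-1,2).round(1)
p,R=now(); Rs,o=HS
for n in d:
    print(n,"tcp, -3cm,-8cm",proj(n,[p,p-.03*R[:,2],p-.08*R[:,2]]).tolist())
    print(" scanner butt/top, grip-top, window",proj(n,[o+Rs@[-.09,0,.034],o+Rs@[-.015,0,.034],o+Rs@[.09,0,.018]]).tolist())
    P=pts(d[n]); M=(np.linalg.norm(P-p,axis=-1)<.10)
    q=(P[M]-p)@R; uv=np.argwhere(M)
    k=(abs(q[:,1])<.03)&(abs(q[:,0])<.015); 
    for z0 in np.arange(-.1,.04,.02):
        kk=k&(q[:,2]>z0)&(q[:,2]<z0+.02); print("  z",round(z0,2),kk.sum(), uv[kk].mean(0)[::-1].round(0) if kk.any() else "", d[n]["pixels"][M][kk].mean(0).round(0) if kk.any() else "")
E
```

```text
scene tcp, -3cm,-8cm [[349.2, 249.8], [353.2, 239.9], [360.1, 223.0]]
 scanner butt/top, grip-top, window [[360.9, 245.8], [353.4, 240.3], [338.1, 237.0]]
  z -0.1 95 [360. 220.] [109. 102.  96.]
  z -0.08 101 [358. 227.] [113. 106.  98.]
  z -0.06 88 [355. 233.] [115. 109. 101.]
  z -0.04 18 [355. 241.] [82. 72. 63.]
  z -0.02 27 [355. 249.] [50. 48. 47.]
  z 0.0 26 [352. 255.] [76. 62. 25.]
  z 0.02 2 [350. 258.] [92. 71. 23.]
  z 0.04 11 [342. 270.] [39. 36. 37.]
top tcp, -3cm,-8cm [[185.2, 202.6], [182.5, 207.2], [177.7, 215.2]]
 scanner butt/top, grip-top, window [[183.5, 226.2], [182.7, 208.2], [183.3, 176.3]]
  z -0.1 39 [177. 215.] [80. 76. 73.]
  z -0.08 53 [179. 212.] [73. 70. 67.]
  z -0.06 37 [180. 209.] [75. 72. 69.]
  z -0.04 67 [182. 206.] [51. 49. 47.]
  z -0.02 15 [190. 206.] [32. 30. 28.]
  z 0.0 1 [190. 208.] [32. 30. 27.]
  z 0.02 0  
  z 0.04 7 [192. 193.] [35. 26. 21.]
```

The fingers shut above the handle. The tips sit about 40 mm behind the reported TCP, and the force is nil. I back off and measure the tips.

Call:
send_rows(
  motion=[
    [[0,0,-0.7],[0,0,0],1],
    [[0,0,-0.7],[0,0,0],1],
    [[0,0,-0.7],[0,0,0],1],
    [[0,0,-0.7],[0,0,0],1],
    [[0,0,0],[0,0,0],1],
    [[0,0,0],[0,0,0],1],
    [[0,0,0],[0,0,0],1],
    [[0,0,0],[0,0,0],1],
  ],
)

```text
time_s: 6.4
ee_pos: [0.5542, 0.2637, 0.1587]
eef_rot: [-3.14, 0.523, 2.957]
force: [0.4, 0.2, -0.2]
grip_width: 0.07
grip_force: 0.0
```

```bash
python3 - <<'E'
from h import *
d=snap(); p,R=now(); print(get_obs()["grip_width"],p)
for n in d:
    P=pts(d[n]); q=(P-p)@R
    k=(abs(q[...,0])<.03)&(abs(q[...,1])<.075)&(q[...,2]>-.2)&(q[...,2]<.03)&(P[...,2]>.12)
    hs=cv2.cvtColor(d[n]["pixels"],cv2.COLOR_RGB2HSV); k&=hs[...,1]<90
    for s in(-1,1):
        kk=k&(s*q[...,1]>.02); a=q[kk]; b=a[a[:,2]>np.nanmax(a[:,2])-.025]
        print(n,s,kk.sum(),"max z",np.sort(a[:,2])[-6:].round(3),"near tip xy rng",b[:,:2].min(0).round(3),b[:,:2].max(0).round(3))
E
```

```text
0.07788762092472057 [0.55423448 0.26377977 0.15907278]
scene -1 507 max z [-0.041 -0.04  -0.039 -0.038 -0.037 -0.037] near tip xy rng [-0.012 -0.05 ] [ 0.006 -0.036]
scene 1 383 max z [-0.039 -0.037 -0.037 -0.037 -0.036 -0.035] near tip xy rng [-0.013  0.032] [0.01  0.045]
top -1 529 max z [-0.05  -0.048 -0.046 -0.045 -0.043 -0.04 ] near tip xy rng [-0.011 -0.049] [ 0.008 -0.036]
top 1 514 max z [-0.05  -0.05  -0.048 -0.048 -0.047 -0.046] near tip xy rng [-0.01   0.035] [0.001 0.048]
```

The real tips lie about 35 mm short of the reported TCP along tool z, with lateral offset about zero. I put that offset in the helper.

```bash
sed -i 's/(.019-back)/(.054-back)/' h.py; python3 - <<'E'
from h import *
g=tool_for(*HS,-.015,.025,D(-20)); print(g[0]); plan(now(),g,10)
E
```

```text
[0.61153541 0.2530175  0.05681365]
10 rows [0.002, -0.001, 0.392] [-0.004, -0.0, -0.004]
```

Call:
send_rows(
  motion=[
    [[0,0,0.4],[0,0,0],1],
    [[0,0,0.4],[0,0,0],1],
    [[0,0,0.4],[0,0,0],1],
    [[0,0,0.4],[0,0,0],1],
    [[0,0,0.4],[0,0,0],1],
    [[0,0,0.4],[0,0,0],1],
    [[0,0,0.4],[0,0,0],1],
    [[0,0,0.4],[0,0,0],1],
    [[0,0,0.4],[0,0,0],1],
    [[0,0,0.3],[0,0,0],1],
    [[0,0,0],[0,0,0],1],
  ],
)

```text
time_s: 7.6
ee_pos: [0.6118, 0.2528, 0.0571]
eef_rot: [-3.14, 0.523, 2.958]
force: [-0.4, -0.1, 0.1]
grip_width: 0.0941
grip_force: 0.0
```

Call:
send_rows(
  motion=[
    [[0,0,0],[0,0,0],-1],
    [[0,0,0],[0,0,0],-1],
    [[0,0,0],[0,0,0],-1],
    [[0,0,0],[0,0,0],-1],
    [[0,0,0],[0,0,0],-1],
    [[0,0,0],[0,0,0],-1],
    [[0,0,0],[0,0,0],-1],
    [[0,0,0],[0,0,0],-1],
  ],
  squeeze=12,
)

```text
time_s: 8.4
ee_pos: [0.6118, 0.2534, 0.0587]
eef_rot: [3.142, 0.524, 2.957]
force: [-0.4, 1.0, 1.2]
grip_width: 0.0338
grip_force: 12.0
```

Call:
send_rows(
  motion=[
    [[0,0,0],[0,0,0],-1],
    [[0,0,0],[0,0,0],-1],
    [[-0.1,0,-0.18],[0,0,0],-1],
    [[-0.25,0,-0.43],[0,0,0],-1],
    [[-0.4,0,-0.69],[0,0,0],-1],
    [[-0.5,0,-0.87],[0,0,0],-1],
    [[-0.5,0,-0.87],[0,0,0],-1],
    [[-0.5,0,-0.87],[0,0,0],-1],
    [[-0.25,0,-0.43],[0,0,0],-1],
    [[0,0,0],[0,0,0],-1],
  ],
  squeeze=45,
)

```text
time_s: 9.4
ee_pos: [0.6121, 0.2537, 0.2115]
eef_rot: [3.139, 0.527, 2.956]
force: [-0.2, 0.7, -3.9]
grip_width: 0.034
grip_force: 45.0
```

```bash
cat >> h.py <<'E'
HM=(scan_frame(D(3.1),0.),[.562,0.,.004])   # scanner flat mid-mat
def held(Rs,o,goal,t,tR):
    "given scanner pose seen with tool (t,tR), TCP goal that puts scanner at goal=(Rs,o)"
    Rst=Rs.T@tR; pst=Rs.T@(t-o); return np.array(goal[1])+goal[0]@pst, goal[0]@Rst
E
python3 - <<'E'
from h import *
o=get_obs(); print(o["time_s"],np.round(o["qpos"],2),np.round(o["ee_pos"],3),np.round(o["eef_rot"],3),o["grip_width"])
d=snap(); cv2.imwrite("pics/p6.png",np.hstack([cv2.resize(d["scene"]["pixels"][140:290,270:420],None,fx=2.6,fy=2.6,interpolation=cv2.INTER_CUBIC),cv2.resize(d["top"]["pixels"][130:280,120:270],None,fx=2.6,fy=2.6,interpolation=cv2.INTER_CUBIC)])[...,::-1])
g0=np.array([.6118,.2534,.0587]); p,R=now()
HSn=HS[1]+(p-g0)
plg=held(HS[0],HSn,HM,p,R); print(plg[0])
via=held(HS[0],HSn,(HM[0],[.562,0,.16]),p,R)
plan((p,R),via); plan(via,plg)
# head seen now
for n in d:
    P=pts(d[n]); q=(P-HSn)@HS[0]; hs=cv2.cvtColor(d[n]["pixels"],cv2.COLOR_RGB2HSV)
    k=(np.linalg.norm(P-HSn,axis=-1)<.14)&(hs[...,0]>3)&(hs[...,0]<14)&(hs[...,1]>190)&(P[...,2]>.12); a=q[k]; print(n,k.sum(),a.min(0).round(3),a.max(0).round(3))
E
```

```text
9.4 [ 0.48  0.27  1.55 -0.4   0.93 -0.73] [0.612 0.254 0.211] [3.139 0.527 2.956] 0.033984729828396225
[ 0.53012357 -0.00130244 -0.02067848]
9 rows [0.269, -0.955, 0.262] [-0.015, 0.803, -0.224]
5 rows [-0.356, 0.006, 0.977] [0.0, 0.0, 0.0]
scene 157 [-0.073 -0.025 -0.   ] [0.097 0.027 0.056]
top 460 [ 0.041 -0.026  0.001] [0.094 0.026 0.042]
```

View pics/p6.png

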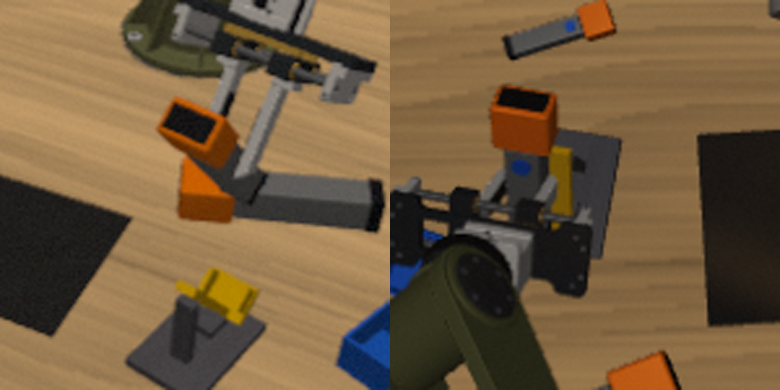

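The scanner is held aloft (left panel (200,130)) and the holder is empty. Its measured head extents match the assumed pose within about 3 mm. I move it over the mat.

Call:
send_rows(
  motion=[
    [[0.27,-0.955,0.26],[-0.015,0.8,-0.22],-1],
    [[0.27,-0.955,0.26],[-0.015,0.8,-0.22],-1],
    [[0.27,-0.955,0.26],[-0.015,0.8,-0.22],-1],
    [[0.27,-0.955,0.26],[-0.015,0.8,-0.22],-1],
    [[0.27,-0.955,0.26],[-0.015,0.8,-0.22],-1],
    [[0.27,-0.955,0.26],[-0.015,0.8,-0.22],-1],
    [[0.27,-0.955,0.26],[-0.015,0.8,-0.22],-1],
    [[0.27,-0.955,0.26],[-0.015,0.8,-0.22],-1],
    [[0.27,-0.955,0.26],[-0.015,0.8,-0.22],-1],
    [[0,0,0],[0,0,0],-1],
    [[0,0,0],[0,0,0],-1],
  ],
)

```text
time_s: 10.6
ee_pos: [0.5296, -0.0009, 0.1348]
eef_rot: [-3.136, -0.346, -3.099]
force: [0.2, 0.4, -2.9]
grip_width: 0.0337
grip_force: 45.0
```

```bash
python3 - <<'E'
from h import *
d=snap(); p,R=now(); o=get_obs(); print(np.round(o["qpos"],2),p.round(4),np.round(o["eef_rot"],3))
plg=np.array([.5301,-.0013,-.0207])
# predicted scanner pose from the tool
Rt=tool_for(*HS,0,0,D(-20))[1]; 
R0=Ro.from_euler("xyz",[3.142,.524,2.957]).as_matrix(); p0=np.array([.6118,.2534,.0587])
Rst=HS[0].T@R0; pst=HS[0].T@(p0-HS[1])
Rs=R@Rst.T; os=p-Rs@pst; print("scanner",os.round(4),"pitch",np.rad2deg(np.arcsin(Rs[2,0])).round(2),"roll",np.rad2deg(Rs[2,1]).round(2),"yaw",np.rad2deg(np.arctan2(Rs[1,0],Rs[0,0])).round(2))
for n in d:
    P=pts(d[n]); q=(P-os)@Rs; hs=cv2.cvtColor(d[n]["pixels"],cv2.COLOR_RGB2HSV)
    k=(np.linalg.norm(P-os,axis=-1)<.14)&(hs[...,0]>3)&(hs[...,0]<14)&(hs[...,1]>190)&(P[...,2]>.1); a=q[k]; print(n,k.sum(),np.percentile(a,[2,50,98],axis=0).round(4).tolist())
    t=a[(a[:,2]>.028)]; 
    if len(t)>20: c=np.linalg.lstsq(np.c_[t[:,:2],np.ones(len(t))],t[:,2],rcond=None)[0]; print("  top-plane slope deg",np.rad2deg(c[:2]).round(1),t[:,2].mean().round(4))
goal=(HM[0]@Rst); gp=np.array(HM[1])+HM[0]@pst
plan((p,R),(gp,goal),8)
E
```

```text
[-0.05  0.53  1.32 -0.04  1.64 -1.66] [0.5298 0.     0.1362] [-3.136 -0.344 -3.097]
scanner [0.5616 0.0012 0.1611] pitch 0.27 roll 0.0 yaw 2.9
scene 85 [[0.0441, -0.0259, -0.0011], [0.0878, 0.0139, 0.0237], [0.0925, 0.0243, 0.0346]]
  top-plane slope deg [-3.8 -2.7] 0.0318Traceback (most recent call last):
  File "<stdin>", line 11, in <module>
    return _quantile_unchecked(
        a, q, axis, out, overwrite_input, method, keepdims, weights)
    return _ureduce(a,
                    func=_quantile_ureduce_func,
    ...<5 lines>...
                    overwrite_input=overwrite_input,
                    method=method)
    r = func(a, **kwargs)
    result = _quantile(arr,
                       quantiles=q,
    ...<2 lines>...
                       out=out,
                       weights=wgt)
    slices_having_nans = np.isnan(arr[-1, ...])
                                  ~~~^^^^^^^^^
IndexError: index -1 is out of bounds for axis 0 with size 0
```

Call:
send_rows(
  motion=[
    [[-0.34,0,0.94],[0,0,0],-1],
    [[-0.34,0,0.94],[0,0,0],-1],
    [[-0.34,0,0.94],[0,0,0],-1],
    [[-0.34,0,0.94],[0,0,0],-1],
    [[-0.17,0,0.47],[0,0,0],-1],
    [[-0.07,0,0.19],[0,0,0],-1],
    [[0,0,0],[0,0,0],-1],
    [[0,0,0],[0,0,0],-1],
  ],
)

```text
time_s: 11.5
ee_pos: [0.5312, -0.0013, -0.003]
eef_rot: [-3.136, -0.342, -3.097]
force: [-0.9, -0.1, -2.2]
grip_width: 0.034
grip_force: 45.0
```

```bash
cat >> h.py <<'E'
def scanner_from_tool(R0,p0,S0):
    "scanner pose now, if held as when tool (p0,R0) held it at S0"
    p,R=now(); Rst=S0[0].T@R0; pst=S0[0].T@(p0-S0[1]); Rs=R@Rst.T; os=p-Rs@pst
    print("scanner",os.round(4),"pitch",np.rad2deg(np.arcsin(Rs[2,0])).round(2),"roll",np.rad2deg(Rs[2,1]).round(2),"yaw",np.rad2deg(np.arctan2(Rs[1,0],Rs[0,0])).round(2)); return Rs,os
G1=(Ro.from_euler("xyz",[3.142,.524,2.957]).as_matrix(),np.array([.6118,.2534,.0587]),HS)
E
python3 - <<'E'
from h import *
scanner_from_tool(*G1); print(get_obs()["force"].round(1))
E
```

```text
scanner [ 5.629e-01 -1.000e-04  2.190e-02] pitch 0.37 roll -0.01 yaw 2.9
[-0.9 -0.1 -2.2]
```

Call:
send_rows(
  motion=[
    [[-0.11,0,0.3],[0,0.05,0],-1],
    [[-0.06,0,0.16],[0,0,0],-1],
    [[-0.02,0,0.05],[0,0,0],-1],
    [[0,0,0],[0,0,0],-1],
    [[0,0,0],[0,0,0],-1],
  ],
)

```text
time_s: 12.0
ee_pos: [0.5306, -0.0016, -0.0207]
eef_rot: [-3.136, -0.35, -3.097]
force: [0.1, -0.4, -4.1]
grip_width: 0.0341
grip_force: 45.0
```

Call:
send_rows(
  motion=[
    [[-0.015,0,0.04],[0,0,0],-1],
    [[0,0,0],[0,0,0],-1],
    [[0,0,0],[0,0,0],-1],
  ],
)

```text
time_s: 12.3
ee_pos: [0.5307, -0.0016, -0.021]
eef_rot: [-3.136, -0.35, -3.097]
force: [-3.3, 1.3, 7.7]
grip_width: 0.0338
grip_force: 45.0
```

```bash
python3 - <<'E'
from h import *
scanner_from_tool(*G1); print(get_obs()["force"].round(1))
E
```

```text
scanner [ 5.626e-01 -4.000e-04  3.600e-03] pitch -0.08 roll 0.0 yaw 2.88
[-3.3  1.3  7.7]
```

Call:
send_rows(
  motion=[
    [[0,0,0],[0,0,0],-0.1],
    [[0,0,0],[0,0,0],-0.1],
    [[0,0,0],[0,0,0],1],
    [[0,0,0],[0,0,0],1],
    [[0,0,0],[0,0,0],1],
    [[0,0,0],[0,0,0],1],
    [[0,0,0],[0,0,0],1],
    [[0,0,0],[0,0,0],1],
  ],
)

```text
time_s: 13.1
ee_pos: [0.5305, -0.0015, -0.022]
eef_rot: [-3.136, -0.35, -3.097]
force: [-0.1, 0.2, 0.5]
grip_width: 0.0868
grip_force: 0.0
```

Call:
send_rows(
  motion=[
    [[0,0,-0.5],[0,0,0],1],
    [[0,0,-1],[0,0,0],1],
    [[0,0,-1],[0,0,0],1],
    [[0,0,-1],[0,0,0],1],
    [[0,0,-1],[0,0,0],1],
    [[0,0,0],[0,0,0],1],
  ],
)

```text
time_s: 13.7
ee_pos: [0.5791, 0.0013, 0.1085]
eef_rot: [-3.135, -0.344, -3.097]
force: [0.6, 0.7, -0.3]
grip_width: 0.0945
grip_force: 0.0
```

```bash
cat >> h.py <<'E'
def flat_pose(d):
    for n in d:
        P=pts(d[n]); hs=cv2.cvtColor(d[n]["pixels"],cv2.COLOR_RGB2HSV)
        box=(abs(P[...,0]-.56)<.13)&(abs(P[...,1])<.08)
        org=box&(hs[...,0]>3)&(hs[...,0]<14)&(hs[...,1]>190)&(P[...,2]<.06)&(P[...,2]>.01)
        top=box&(P[...,2]>.026)&(P[...,2]<.06); q=P[top]; qo=P[org]
        r=cv2.minAreaRect(q[:,:2].astype(np.float32)); ro=cv2.minAreaRect(qo[:,:2].astype(np.float32))
        print(n,top.sum(),"all",np.round(r[0],4),np.round(r[1],3),round(r[2],1),"head",np.round(ro[0],4),np.round(ro[1],3),round(ro[2],1),"ztop",np.percentile(q[:,2],[10,50,90]).round(4))
E
python3 - <<'E'
from h import *
d=snap(); flat_pose(d); o=get_obs(); print(o["time_s"],o["ee_pos"].round(3))
cv2.imwrite("pics/p7.png",np.hstack([cv2.resize(d["scene"]["pixels"][150:290,200:340],None,fx=2.8,fy=2.8,interpolation=cv2.INTER_CUBIC),cv2.resize(d["top"]["pixels"][140:280,210:350],None,fx=2.8,fy=2.8,interpolation=cv2.INTER_CUBIC)])[...,::-1])
E
```

```text
scene 589 all [ 0.5641 -0.0027] [0.186 0.055] 3.3 head [0.6226 0.0009] [0.068 0.055] 4.0 ztop [0.0319 0.0373 0.0401]Traceback (most recent call last):
  File "<stdin>", line 2, in <module>
  File "h.py", line 57, in flat_pose
    print(n,top.sum(),"all",np.round(r[0],4),np.round(r[1],3),round(r[2],1),"head",np.round(ro[0],4),np.round(ro[1],3),round(ro[2],1),"ztop",np.percentile(q[:,2],[10,50,90]).round(4))
                                                                                                                                             ~~~~~~~~~~~~~^^^^^^^^^^^^^^^^^^^
    return _quantile_unchecked(
        a, q, axis, out, overwrite_input, method, keepdims, weights)
    return _ureduce(a,
                    func=_quantile_ureduce_func,
    ...<5 lines>...
                    overwrite_input=overwrite_input,
                    method=method)
    r = func(a, **kwargs)
    result = _quantile(arr,
                       quantiles=q,
    ...<2 lines>...
                       out=out,
                       weights=wgt)
    slices_having_nans = np.isnan(arr[-1, ...])
                                  ~~~^^^^^^^^^
IndexError: index -1 is out of bounds for axis 0 with size 0
```

```bash
python3 - <<'E'
from h import *
S=(scan_frame(D(3.0),0.),[.5628,-.001,.004])
g=tool_for(*S,-.015,.024,D(40)); pre=tool_for(*S,-.015,.024,D(40),.12)
print(pre[0],g[0]); plan(now(),pre,10); plan(pre,g)
for A in (1.6,2.0,2.3): print(wrist(g[1],0,A))
# path check
p,R=now()
E
```

```text
[ 0.50545472 -0.00400534  0.07855893] [ 5.82483518e-01  3.15694839e-05 -1.33663999e-02]
10 rows [0.259, -0.006, 0.06] [-0.005, -0.874, -0.004]
5 rows [-0.0, -0.0, 0.8] [0.0, 0.0, 0.0]
[ 0.05  0.84 -1.64]
[ 0.08  0.45 -1.68]
[ 0.23  0.15 -1.84]
```

Call:
send_rows(
  motion=[
    [[0.26,0,0.06],[0,-0.87,0],1],
    [[0.26,0,0.06],[0,-0.87,0],1],
    [[0.26,0,0.06],[0,-0.87,0],1],
    [[0.26,0,0.06],[0,-0.87,0],1],
    [[0.26,0,0.06],[0,-0.87,0],1],
    [[0.26,0,0.06],[0,-0.87,0],1],
    [[0.26,0,0.06],[0,-0.87,0],1],
    [[0.26,0,0.06],[0,-0.87,0],1],
    [[0.26,0,0.06],[0,-0.87,0],1],
    [[0.26,0,0.06],[0,-0.87,0],1],
    [[0,0,0],[0,0,0],1],
    [[0,0,0],[0,0,0],1],
  ],
)

```text
time_s: 15.0
ee_pos: [0.5085, 0.0023, 0.0815]
eef_rot: [3.135, 0.648, -3.09]
force: [-0.5, -0.6, 0.2]
grip_width: 0.0938
grip_force: 0.0
```

```bash
sed -i 's/r=cv2.minAreaRect(q\[/if top.sum()<100 or org.sum()<10: continue\n        r=cv2.minAreaRect(q[/' h.py; python3 - <<'E'
from h import *
d=snap(); flat_pose(d); o=get_obs(); print(o["time_s"],o["qpos"].round(2))
S=(scan_frame(D(3.0),0.),[.5628,-.001,.004])
g=tool_for(*S,-.015,.024,D(40)); plan(now(),g,8)
cv2.imwrite("pics/p7.png",np.hstack([cv2.resize(d["scene"]["pixels"][150:290,200:340],None,fx=2.8,fy=2.8,interpolation=cv2.INTER_CUBIC),cv2.resize(d["top"]["pixels"][140:280,210:350],None,fx=2.8,fy=2.8,interpolation=cv2.INTER_CUBIC)])[...,::-1])
E
```

```text
scene 602 all [ 0.5663 -0.0013] [0.183 0.055] 2.0 head [0.6232 0.0016] [0.068 0.054] 2.4 ztop [0.0321 0.0372 0.0401]
top 842 all [0.5606 0.0049] [0.052 0.177] 89.6 head [0.6243 0.0044] [0.05  0.053] 0.1 ztop [0.0353 0.0392 0.0435]
15.1 [-0.14  0.01  2.26  0.49  0.27 -2.2 ]
8 rows [0.009, -0.027, 0.5] [0.007, -0.051, 0.0]
```

View pics/p7.png

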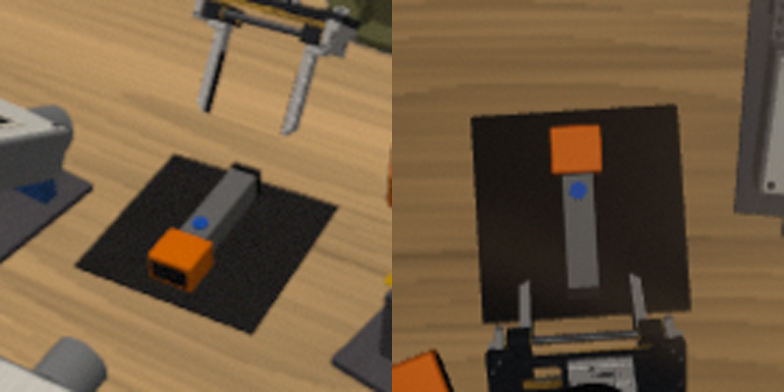

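The scanner lies flat mid-mat (right panel, head (577,150), butt (582,293)) and the fingers straddle its handle line. The wrist is near its singularity, so I use a smaller tilt of 30°.

```bash
python3 - <<'E'
from h import *
S=(scan_frame(D(1.2),0.),[.5632,.001,.004])
g=tool_for(*S,-.015,.025,D(30)); pre=tool_for(*S,-.015,.025,D(30),.09); print(pre[0],g[0]); plan(now(),pre,5); plan(pre,g,7)
E
```

```text
[5.30207237e-01 3.08900144e-04 6.01769145e-02] [ 0.57519737  0.00125131 -0.01776537]
5 rows [-0.032, -0.02, 0.199] [0.04, 0.209, 0.045]
7 rows [-0.0, 0.0, 0.429] [0.0, 0.0, 0.0]
```

Call:
send_rows(
  motion=[
    [[-0.03,-0.02,0.2],[0.04,0.21,0.045],1],
    [[-0.03,-0.02,0.2],[0.04,0.21,0.045],1],
    [[-0.03,-0.02,0.2],[0.04,0.21,0.045],1],
    [[-0.03,-0.02,0.2],[0.04,0.21,0.045],1],
    [[-0.03,-0.02,0.2],[0.04,0.21,0.045],1],
    [[0,0,0],[0,0,0],1],
    [[0,0,0],[0,0,0],1],
  ],
)

```text
time_s: 15.8
ee_pos: [0.5296, 0.0004, 0.0596]
eef_rot: [3.141, 0.524, -3.12]
force: [-0.3, -0.0, 0.0]
grip_width: 0.0942
grip_force: 0.0
```

```bash
python3 - <<'E'
from h import *
print(get_obs()["qpos"].round(2))
S=(scan_frame(D(1.2),0.),[.5632,.001,.004])
g=tool_for(*S,-.015,.025,D(30)); plan(now(),g,8)
E
```

```text
[-0.11  0.13  2.13  0.18  0.37 -1.85]
8 rows [-0.003, -0.001, 0.374] [0.0, 0.0, 0.0]
```

Call:
send_rows(
  motion=[
    [[0,0,0.4],[0,0,0],1],
    [[0,0,0.4],[0,0,0],1],
    [[0,0,0.4],[0,0,0],1],
    [[0,0,0.4],[0,0,0],1],
    [[0,0,0.4],[0,0,0],1],
    [[0,0,0.4],[0,0,0],1],
    [[0,0,0.4],[0,0,0],1],
    [[0,0,0.17],[0,0,0],1],
    [[0,0,0],[0,0,0],1],
    [[0,0,0],[0,0,0],1],
  ],
)

```text
time_s: 16.8
ee_pos: [0.574, 0.0014, -0.0172]
eef_rot: [3.141, 0.524, -3.121]
force: [0.4, -1.1, -0.3]
grip_width: 0.0937
grip_force: 0.0
```

Call:
send_rows(
  motion=[
    [[0,0,0],[0,0,0],-1],
    [[0,0,0],[0,0,0],-1],
    [[0,0,0],[0,0,0],-1],
    [[0,0,0],[0,0,0],-1],
    [[0,0,0],[0,0,0],-1],
    [[0,0,0],[0,0,0],-1],
    [[0,0,0],[0,0,0],-1],
    [[0,0,0],[0,0,0],-1],
    [[0,0,0],[0,0,0],-1],
  ],
  squeeze=12,
)

```text
time_s: 17.7
ee_pos: [0.574, 0.0014, -0.0176]
eef_rot: [3.141, 0.524, -3.121]
force: [0.5, 0.2, -0.1]
grip_width: 0.0341
grip_force: 11.9
```

```bash
python3 - <<'E'
from h import *
print(get_obs()["qpos"].round(2),get_obs()["eef_rot"].round(4),get_obs()["ee_pos"].round(4)); flat_pose(snap())
E
```

```text
[-0.09  0.38  2.05  0.3   0.2  -1.96] [ 3.1409  0.5241 -3.1207] [ 0.574   0.0014 -0.0176]
scene 647 all [ 0.5649 -0.0012] [0.184 0.06 ] 0.9 head [0.631  0.0015] [0.05  0.053] 1.7 ztop [0.0318 0.0378 0.0441]
top 689 all [0.5811 0.0018] [0.139 0.055] 2.1 head [0.6245 0.0045] [0.052 0.05 ] 89.4 ztop [0.0348 0.0396 0.0445]
```

Call:
send_rows(
  motion=[
    [[0,0,0],[0,0,0],-1],
    [[0,0,0],[0,0,0],-1],
    [[-0.25,0,-0.43],[0,0,0],-1],
    [[-0.5,0,-0.87],[0,0,0],-1],
    [[-0.5,0,-0.87],[0,0.2,0],-1],
    [[-0.5,0,-0.87],[0,0.2,0],-1],
    [[-0.5,0,-0.87],[0,0.3,0],-1],
    [[-0.5,0,-0.87],[0,0.3,0],-1],
    [[-0.5,0,-0.87],[0,0.3,0],-1],
    [[-0.4,0,-0.87],[0,0.3,0],-1],
    [[-0.4,0,-0.87],[0,0,0],-1],
    [[0,0,0],[0,0,0],-1],
  ],
  squeeze=45,
)

```text
time_s: 19.0
ee_pos: [0.5879, 0.0015, 0.2383]
eef_rot: [3.142, 0.337, -3.12]
force: [-0.6, 0.2, -2.5]
grip_width: 0.0334
grip_force: 44.9
```

```bash
cat >> h.py <<'E'
G2=(Ro.from_euler("xyz",[3.1409,.5241,-3.1207]).as_matrix(),np.array([.574,.0014,-.0176]),(scan_frame(D(1.2),0.),np.array([.5632,.001,.004])))
E
python3 - <<'E'
from h import *
o=get_obs();print(o["qpos"].round(2),o["ee_pos"].round(3),o["grip_width"]); Rs,os=scanner_from_tool(*G2)
d=snap(); n0=np.array([-.42,.038,.907])
for n in d:
    P=pts(d[n]); hs=cv2.cvtColor(d[n]["pixels"],cv2.COLOR_RGB2HSV)
    k=(np.linalg.norm(P-[.633,-.247,.127],axis=-1)<.042)&(hs[...,2]<90); q=P[k]
    k2=(np.linalg.norm(P-[.633,-.247,.127],axis=-1)<.05); q2=P[k2]; u,s,v=np.linalg.svd(q2-q2.mean(0)); nn=v[2]*np.sign(v[2,2])
    print(n,k.sum(),np.median(q,0).round(4),q.min(0).round(3),q.max(0).round(3),"normal",nn.round(3),"mean",q2.mean(0).round(4))
    q=(P-os)@Rs; kk=(np.linalg.norm(P-os,axis=-1)<.14)&(hs[...,0]>3)&(hs[...,0]<14)&(hs[...,1]>190)&(P[...,2]>.1); a=q[kk]
    if kk.sum()>10: print("  head",kk.sum(),np.percentile(a,[2,98],axis=0).round(3).tolist())
E
```

```text
[-0.08  0.12  1.62  0.04  1.07 -1.68] [0.588 0.002 0.238] 0.03341804959845852
scanner [0.5813 0.0012 0.2615] pitch -10.71 roll -0.03 yaw 1.21
scene 53 [ 0.636  -0.2476  0.1274] [ 0.621 -0.275  0.118] [ 0.654 -0.219  0.137] normal [-0.423  0.044  0.905] mean [ 0.6371 -0.245   0.1265]
  head 97 [[0.042, -0.023, 0.004], [0.092, 0.027, 0.036]]
top 195 [ 0.6312 -0.2474  0.1278] [ 0.615 -0.274  0.119] [ 0.65  -0.218  0.139] normal [-0.418  0.032  0.908] mean [ 0.6334 -0.2467  0.1276]
  head 439 [[0.037, -0.024, 0.018], [0.084, 0.027, 0.037]]
```

```bash
cat >> h.py <<'E'
LB=np.array([.634,-.247,.127]); LN=np.array([-.4205,.038,.906])
def scan_goal(yaw,pitch,dist):
    Rs=scan_frame(D(yaw),D(pitch)); o=LB-dist*Rs[:,0]-Rs@[.09,0,.018]
    print("angle off square",np.rad2deg(np.arccos(-Rs[:,0]@LN)).round(1),"scanner at",o.round(3)); return Rs,o
def tool_goal(G,S):
    R0,p0,S0=G; return np.array(S[1])+S[0]@S0[0].T@(p0-S0[1]), S[0]@S0[0].T@R0
E
python3 - <<'E'
from h import *
s=scan_goal(-12,-60,.12); t=tool_goal(G2,s); print(t[0].round(3), "tool z",t[1][:,2].round(2))
mid=tool_goal(G2,(scan_frame(D(-5),D(-40)),[.53,-.12,.34])); print(mid[0].round(3))
plan(now(),mid); plan(mid,t)
E
```

```text
angle off square 6.2 scanner at [ 0.516 -0.222  0.3  ]
[ 0.503 -0.219  0.28 ] tool z [-0.49  0.1  -0.87]
[ 0.524 -0.119  0.317]
5 rows [0.321, -0.81, -0.609] [0.014, 0.84, 0.183]
4 rows [-0.028, -0.849, 0.311] [-0.087, 0.726, 0.241]
```

Call:
send_rows(
  motion=[
    [[0.32,-0.81,-0.61],[0.014,0.84,0.18],-1],
    [[0.32,-0.81,-0.61],[0.014,0.84,0.18],-1],
    [[0.32,-0.81,-0.61],[0.014,0.84,0.18],-1],
    [[0.32,-0.81,-0.61],[0.014,0.84,0.18],-1],
    [[0.32,-0.81,-0.61],[0.014,0.84,0.18],-1],
    [[0,0,0],[0,0,0],-1],
    [[0,0,0],[0,0,0],-1],
  ],
)

```text
time_s: 19.8
ee_pos: [0.5252, -0.1194, 0.3155]
eef_rot: [3.14, -0.174, 3.056]
force: [0.5, 1.0, -3.6]
grip_width: 0.0333
grip_force: 44.9
```

```bash
python3 - <<'E'
from h import *
print(get_obs()["qpos"].round(2)); scanner_from_tool(*G2)
t=tool_goal(G2,scan_goal(-12,-60,.12)); plan(now(),t,8)
E
```

```text
[-0.27  0.34  1.15 -0.03  1.83 -1.76]
scanner [ 0.5308 -0.1201  0.339 ] pitch -40.02 roll 0.05 yaw -4.89
angle off square 6.2 scanner at [ 0.516 -0.222  0.3  ]
8 rows [-0.016, -0.425, 0.151] [-0.043, 0.363, 0.122]
```

Call:
send_rows(
  motion=[
    [[-0.016,-0.425,0.15],[-0.04,0.36,0.12],-1],
    [[-0.016,-0.425,0.15],[-0.04,0.36,0.12],-1],
    [[-0.016,-0.425,0.15],[-0.04,0.36,0.12],-1],
    [[-0.016,-0.425,0.15],[-0.04,0.36,0.12],-1],
    [[-0.016,-0.425,0.15],[-0.04,0.36,0.12],-1],
    [[-0.016,-0.425,0.15],[-0.04,0.36,0.12],-1],
    [[-0.016,-0.425,0.15],[-0.04,0.36,0.12],-1],
    [[-0.016,-0.425,0.15],[-0.04,0.36,0.12],-1],
    [[0,0,0],[0,0,0],-1],
    [[0,0,0],[0,0,0],-1],
    [[0,0,0],[0,0,0],-1],
  ],
)

```text
time_s: 20.9
ee_pos: [0.5035, -0.2181, 0.2828]
eef_rot: [-3.139, -0.516, 2.935]
force: [-0.3, 0.2, -3.2]
grip_width: 0.0335
grip_force: 44.9
```

```bash
python3 - <<'E'
from h import *
print(get_obs()["qpos"].round(2)); Rs,os=scanner_from_tool(*G2)
w=os+Rs@[.09,0,.018]; x=Rs[:,0]; s=((LB-w)@LN)/(x@LN); print("dist",s.round(3),"miss",(w+s*x-LB).round(4))
d=snap()
for n in d:
    P=pts(d[n]); hs=cv2.cvtColor(d[n]["pixels"],cv2.COLOR_RGB2HSV)
    q=(P-os)@Rs; kk=(np.linalg.norm(P-os,axis=-1)<.14)&(hs[...,0]>3)&(hs[...,0]<14)&(hs[...,1]>190)&(P[...,2]>.17); a=q[kk]
    if kk.sum()>10: print(n,"head",kk.sum(),np.percentile(a,[2,98],axis=0).round(3).tolist())
cv2.imwrite("pics/p8.png",np.hstack([cv2.resize(d["scene"]["pixels"][100:260,110:270],None,fx=2.5,fy=2.5,interpolation=cv2.INTER_CUBIC),cv2.resize(d["top"]["pixels"][100:260,270:430],None,fx=2.5,fy=2.5,interpolation=cv2.INTER_CUBIC)])[...,::-1])
E
```

```text
[-0.42  0.62  0.89 -0.12  2.13 -1.82]
scanner [ 0.5164 -0.2209  0.303 ] pitch -59.61 roll -0.15 yaw -11.99
dist 0.123 miss [0.003  0.0006 0.0014]
scene head 71 [[0.041, -0.023, 0.006], [0.088, 0.028, 0.039]]
```

View pics/p8.png

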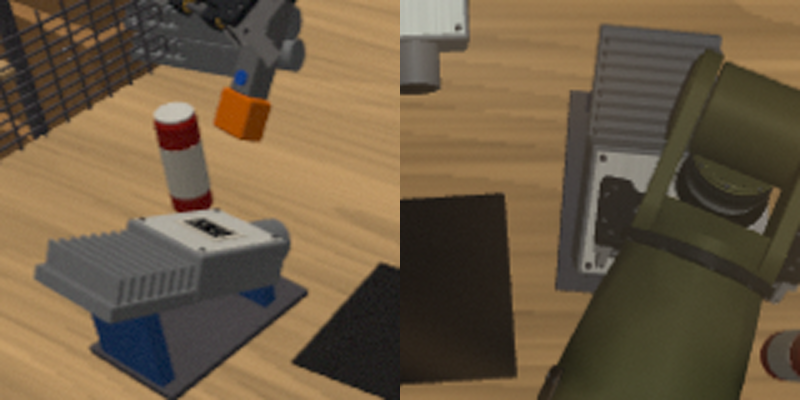

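The head at (242,115) in the left panel points down at the label at (212,228). The aim misses by about 3 mm, at 123 mm and 6° off square. I hold.

Call:
send_rows(
  motion=[
    [[0,0,0],[0,0,0],-1],
    [[0,0,0],[0,0,0],-1],
    [[0,0,0],[0,0,0],-1],
    [[0,0,0],[0,0,0],-1],
    [[0,0,0],[0,0,0],-1],
    [[0,0,0],[0,0,0],-1],
    [[0,0,0],[0,0,0],-1],
    [[0,0,0],[0,0,0],-1],
    [[0,0,0],[0,0,0],-1],
    [[0,0,0],[0,0,0],-1],
    [[0,0,0],[0,0,0],-1],
    [[0,0,0],[0,0,0],-1],
  ],
)

```text
time_s: 22.2
ee_pos: [0.5033, -0.219, 0.2824]
eef_rot: [-3.139, -0.518, 2.934]
force: [0.5, 0.5, -2.6]
grip_width: 0.0335
grip_force: 44.9
```

Call:
send_rows(
  motion=[
    [[0,0,0],[0,0,0],-1],
    [[0,0,0],[0,0,0],-1],
    [[0,0,0],[0,0,0],-1],
    [[0,0,0],[0,0,0],-1],
    [[0,0,0],[0,0,0],-1],
    [[0,0,0],[0,0,0],-1],
    [[0,0,0],[0,0,0],-1],
    [[0,0,0],[0,0,0],-1],
    [[0,0,0],[0,0,0],-1],
    [[0,0,0],[0,0,0],-1],
    [[0,0,0],[0,0,0],-1],
    [[0,0,0],[0,0,0],-1],
  ],
)

```text
time_s: 23.4
ee_pos: [0.5033, -0.219, 0.2824]
eef_rot: [-3.139, -0.518, 2.934]
force: [1.2, 0.4, -2.2]
grip_width: 0.0337
grip_force: 44.9
```

```bash
python3 - <<'E'
from h import *
mid=tool_goal(G2,(scan_frame(D(-5),D(-40)),[.53,-.12,.34])); hi=tool_goal(G2,(scan_frame(D(2.),0),[.562,0,.16])); lo=tool_goal(G2,(scan_frame(D(2.),0),[.562,0,.012]))
plan(now(),mid); plan(mid,hi); plan(hi,lo)
E
```

```text
4 rows [0.071, 0.85, -0.277] [0.079, -0.717, -0.237]
7 rows [-0.104, 0.566, 0.89] [-0.026, -0.83, -0.147]
5 rows [0.494, -0.001, 0.854] [0.0, 0.0, 0.0]
```

Call:
send_rows(
  motion=[
    [[0.07,0.85,-0.28],[0.08,-0.72,-0.24],-1],
    [[0.07,0.85,-0.28],[0.08,-0.72,-0.24],-1],
    [[0.07,0.85,-0.28],[0.08,-0.72,-0.24],-1],
    [[0.07,0.85,-0.28],[0.08,-0.72,-0.24],-1],
    [[-0.1,0.57,0.89],[-0.03,-0.83,-0.15],-1],
    [[-0.1,0.57,0.89],[-0.03,-0.83,-0.15],-1],
    [[-0.1,0.57,0.89],[-0.03,-0.83,-0.15],-1],
    [[-0.1,0.57,0.89],[-0.03,-0.83,-0.15],-1],
    [[-0.1,0.57,0.89],[-0.03,-0.83,-0.15],-1],
    [[-0.1,0.57,0.89],[-0.03,-0.83,-0.15],-1],
    [[-0.1,0.57,0.89],[-0.03,-0.83,-0.15],-1],
    [[0,0,0],[0,0,0],-1],
  ],
)

```text
time_s: 24.6
ee_pos: [0.5695, 0.0032, 0.1349]
eef_rot: [3.137, 0.522, -3.102]
force: [-0.9, -0.2, -2.8]
grip_width: 0.0334
grip_force: 44.9
```

```bash
python3 - <<'E'
from h import *
d=snap(); print(get_obs()["qpos"].round(2)); Rs,os=scanner_from_tool(*G2)
for n in d:
    P=pts(d[n]); hs=cv2.cvtColor(d[n]["pixels"],cv2.COLOR_RGB2HSV)
    q=(P-os)@Rs; kk=(np.linalg.norm(P-os,axis=-1)<.14)&(hs[...,0]>3)&(hs[...,0]<14)&(hs[...,1]>190)&(P[...,2]>.1); a=q[kk]
    if kk.sum()>10: print(n,"head",kk.sum(),np.percentile(a,[2,98],axis=0).round(3).tolist())
lo=tool_goal(G2,(scan_frame(D(2.),0),[.562,0,.012])); plan(now(),lo,8)
E
```

```text
[-0.1   0.08  1.95  0.13  0.59 -1.8 ]
scanner [0.5609 0.001  0.1608] pitch -0.06 roll 0.17 yaw 2.3
scene head 104 [[0.039, -0.022, -0.002], [0.091, 0.028, 0.032]]
top head 388 [[0.038, -0.023, 0.03], [0.085, 0.028, 0.039]]
8 rows [0.306, -0.006, 0.539] [0.005, -0.001, 0.003]
```

Call:
send_rows(
  motion=[
    [[0.45,-0.01,0.8],[0,0,0],-1],
    [[0.45,-0.01,0.8],[0,0,0],-1],
    [[0.45,-0.01,0.8],[0,0,0],-1],
    [[0.45,-0.01,0.8],[0,0,0],-1],
    [[0.35,-0.01,0.6],[0,0,0],-1],
    [[0.2,0,0.35],[0,0,0],-1],
    [[0.05,0,0.1],[0,0,0],-1],
    [[0,0,0],[0,0,0],-1],
    [[0,0,0],[0,0,0],-1],
  ],
)

```text
time_s: 25.6
ee_pos: [0.5748, 0.0005, -0.0063]
eef_rot: [3.138, 0.527, -3.104]
force: [0.7, -0.2, -3.4]
grip_width: 0.034
grip_force: 44.9
```

```bash
python3 - <<'E'
from h import *
print(get_obs()["qpos"].round(2),get_obs()["force"].round(1)); scanner_from_tool(*G2)
lo=tool_goal(G2,(scan_frame(D(2.),0),[.562,0,.0045])); plan(now(),lo,3)
E
```

```text
[-0.1   0.36  2.05  0.34  0.23 -2.02] [ 0.7 -0.2 -3.4]
scanner [ 5.639e-01 -2.000e-04  1.530e-02] pitch 0.18 roll 0.17 yaw 2.27
3 rows [0.079, 0.001, 0.093] [0.014, 0.009, 0.007]
```

Call:
send_rows(
  motion=[
    [[0.08,0,0.1],[0.01,0.01,0],-1],
    [[0.08,0,0.1],[0.01,0.01,0],-1],
    [[0.06,0,0.08],[0.01,0.01,0],-1],
    [[0,0,0],[0,0,0],-1],
    [[0,0,0],[0,0,0],-1],
  ],
)

```text
time_s: 26.1
ee_pos: [0.5728, 0.0007, -0.0178]
eef_rot: [3.142, 0.524, -3.103]
force: [0.6, 0.6, 1.8]
grip_width: 0.0336
grip_force: 45.0
```

```bash
python3 - <<'E'
from h import *
print(get_obs()["force"].round(1)); scanner_from_tool(*G2)
E
```

```text
[0.6 0.6 1.8]
scanner [5.621e-01 1.000e-04 3.800e-03] pitch -0.03 roll -0.03 yaw 2.17
```

Call:
send_rows(
  motion=[
    [[0,0,0],[0,0,0],-0.1],
    [[0,0,0],[0,0,0],-0.1],
    [[0,0,0],[0,0,0],1],
    [[0,0,0],[0,0,0],1],
    [[0,0,0],[0,0,0],1],
    [[0,0,0],[0,0,0],1],
    [[0,0,0],[0,0,0],1],
    [[0,0,0],[0,0,0],1],
  ],
)

```text
time_s: 26.9
ee_pos: [0.5723, 0.0007, -0.0182]
eef_rot: [3.141, 0.522, -3.104]
force: [0.5, 0.4, -0.0]
grip_width: 0.0866
grip_force: 0.0
```

Call:
send_rows(
  motion=[
    [[0,0,-0.4],[0,0,0],1],
    [[0,0,-0.8],[0,0,0],1],
    [[0,0,-0.8],[0,0,0],1],
    [[0,0,-0.8],[0,0,0],1],
    [[0,0,-0.8],[0,0,0],1],
    [[-0.3,0,-0.8],[0,0,0],1],
    [[-0.3,0,-0.8],[0,0,0],1],
    [[0,0,0],[0,0,0],1],
    [[0,0,0],[0,0,0],1],
  ],
)

```text
time_s: 27.8
ee_pos: [0.5102, -0.0017, 0.1261]
eef_rot: [3.141, 0.523, -3.103]
force: [-0.4, 0.4, -1.2]
grip_width: 0.094
grip_force: 0.0
```

```bash
python3 - <<'E'
from h import *
d=snap(); flat_pose(d); print(get_obs()["ee_pos"].round(3))
cv2.imwrite("pics/p9.png",np.hstack([cv2.resize(d["scene"]["pixels"],(400,300)),cv2.resize(d["top"]["pixels"],(400,300))])[...,::-1])
E
```

```text
scene 606 all [ 5.63e-01 -5.00e-04] [0.185 0.054] 1.6 head [0.6295 0.0019] [0.052 0.054] 4.8 ztop [0.0311 0.0372 0.0402]
top 842 all [0.5593 0.0051] [0.052 0.18 ] 89.5 head [0.6242 0.0045] [0.053 0.051] 89.9 ztop [0.035  0.0394 0.0434]
[ 0.51  -0.002  0.125]
```

View pics/p9.png

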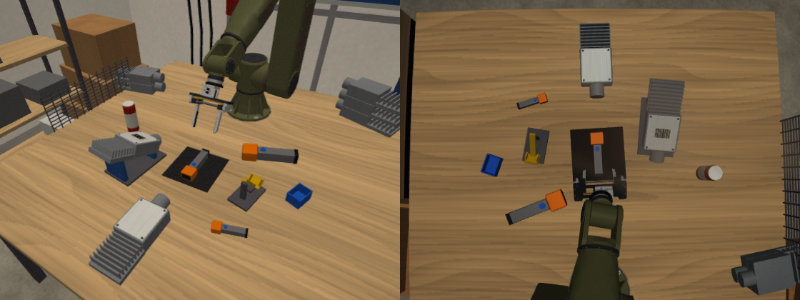

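The scanner lies flat mid-mat (right panel (597,155)), the gripper is clear, and the tub (491,165) and can (709,172) are where they were. I hand in.

```bash
python3 -c "
from station import *
print(hand_in())"
```

```text
the job is handed in; nothing more can be done
None
```

The job is handed in at about 28 s: the scanner went from the holder to the mat, was regripped and held on the label for over 2 s (about 12 cm away, 6° off square), and now lies flat mid-mat, released. The hand-in gave no verdict.

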